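# Fetch the stapler from behind the glue

## Task

The green stapler stands behind the yellow glue jar and the blue bottle on the plywood board. First stand both the jar and the bottle clear in the red tray, then put the stapler upright in the middle of the cork pad, lined up lengthways with it, and only then put the jar and the bottle back, each centred on the coaster of its own colour. Keep the jar and the bottle upright, set everything down gently, and leave the marble block and the orange roll of tape where they are.

Things in the scene. Friction and masses are not known exactly. Their poses are not given: they have to be found in the camera images.
- jar: Round glue jar, yellow with a white label and a red lid, free to move, about 0.35 kg. A plain upright cylinder 54 mm in diameter and 120 mm high (the lid is the top 25 mm, same diameter). Origin at the centre of its underside, z up. At the start it stands on the yellow coaster.
- bottle: Round blue bottle with a white label and a white cap, free to move, about 0.32 kg. 54 mm in diameter up to 80 mm, then a shoulder and a neck 24 mm wide; the cap, 30 mm in diameter, reaches from 106 to 142 mm (the top). Origin at the centre of its underside, z up. At the start it stands on the blue coaster.
- stapler: Desk stapler with a black base and a green arm, free to move, about 0.25 kg. 130 mm long (own y), 34 mm wide (own x, the same width from bottom to top, to be gripped across), 45 to 49 mm high. Origin at the centre of its underside. At the start it lies on the board behind (on the +x side of) the jar and the bottle, its length along the row of the two, about 10 mm from them.
- board: Fixed plywood supply board, 130 mm (own x) by 170 mm (own y), 6 mm thick; origin at the centre of its underside, on the table. Carries the two coasters on its front (own -x) half, side by side along its y, centres 66 mm apart, and the stapler on its rear half. The jar and the bottle are thus only 12 mm apart; beside them along the board's x there is room for fingers above the stapler's height.
- coaster_yellow: Fixed square yellow coaster on the board, 64 x 64 mm, 3 mm thick, home of the yellow jar. Origin at the centre of its underside; its top is 9 mm above the table.
- coaster_blue: Fixed square blue coaster on the board, 64 x 64 mm, 3 mm thick, home of the blue bottle. Origin at the centre of its underside; its top is 9 mm above the table. The coasters may be either way round.
- tray: Fixed open red tray, the side area for the jar and the bottle: 150 mm (own x) by 260 mm (own y) outside, walls 4 mm thick and 22 mm high, floor about 4 mm above the table. Origin at the centre of its underside. It lies to the left or the right of the board.
- pad: Fixed cork stapling pad, 60 mm (own x) by 150 mm (own y, its length), 4 mm thick, where the stapler is to go. Origin at the centre of its underside. It lies on the other side of the board from the tray.
- stone: Bystander: marble weight block, 75 x 120 x 50 mm high, 1.2 kg, loose on the table beyond the board. Origin at the centre of its underside. Not to be moved.
- tape: Bystander: orange roll of tape lying flat, 90 mm outside diameter, 20 mm high, loose on the table in front of the board. Origin at the centre of its underside. Not to be moved.
There are look-alikes about, which are no part of the job. What is meant by the stapler is not purple, and is the larger of those in its own colour. Of the things that look like the bottle, the larger one is meant.

How it is judged:
By the outcome, as a careful person would: the job done as asked, in the order asked, and still so for the second after the job is handed in, with the robot touching nothing.
It also fails if it takes over 120 s, if anything falls off the work surface, if the arm or the gripper's body presses on something with over 40 N, if the wrist force passes 120 N, or if a joint passes its speed limit or range.

## Robot

A 7-joint arm with a two-finger parallel gripper is mounted at the origin on the work surface. World frame = base frame: x ahead of the robot, y to its left, z up, the work surface at z = 0. Lengths are in m, angles in rad, forces in N, time in s.
With the tool pointing down it reaches from about 0.425 to 0.925 m from the base axis. Payload 6.8 kg.
Tool frame: the origin (TCP) lies on the front face of the gripper's body, between the roots of the fingers; the fingertips stand 73 mm ahead of it and the grasp point (between the pads) lies 54 mm ahead of it (env.nose_length is the distance from the TCP to the fingertips, in m); z points along the fingers, y is the line along which they close (so a half turn about z gives the same grasp; the last joint's range is limited). The gripper opens to 85 mm and grips with 20 to 120 N. Pads are 22 mm wide; open, the fingers measure 114 mm over their backs; the gripper's body (76 mm by 85 mm) begins 54 mm behind the grasp point. The pads swing forward as they close: fully open they stand 13 mm farther back than shut.
Start: joints at [-1.226, 0.477, 0.022, 1.555, -0.011, 1.109, -0.083], TCP at [0.295, 0.607, 0.304] pointing down, gripper open.
Joint ranges: [-2.96, 2.96], [-0.34, 2.1], [-1.41, 1.46], [0.24, 2.44], [-1.37, 4.51], [0.17, 1.92], [-2.96, 2.96]. Speed limits (rad/s): [2.39, 2.39, 3.14, 3.14, 3.14, 3.14, 3.14].

## Interface

Orientations are given as a unit quaternion [w, x, y, z].
In Python, from cell import env, kin, camera, calibration, job gives the robot as it stands. The module is installed in compiled form; this text tells all that it offers. Calls block until the motion is done:
- env.reach(position, orientation): joint-space move of the TCP to a pose.
- env.movel(position, velocity=0.15, rot=None, stop_force=None): straight line of the TCP; rot=None keeps the orientation; velocity is the mean speed in m/s. With stop_force (N) it stops when the force on the tool has changed by that much, and returns True; else False.
- env.goto_joints(angles): joint-space move.
- env.grip(opening, f_grip=None): finger opening in m; f_grip is the grip in N (None keeps the last); returns when the fingers have stopped.
- env.dwell(seconds).
- kin.inverse_kinematics(position, orientation): joint angles nearest the present ones, or None.
- env.get_state(): the state.
- camera(name): name is "side" or "top" or "wrist"; returns (picture, depth): 480x640x3 uint8, blue, green, red; 480x640 float32, m along the optical axis (not along the pixel's ray), 0 where there is no reading.
- calibration(name): a dict with "fx", "fy", "cx", "cy" (pixels), "rvec" (rotation vector, rad) and "tvec" (3), from world to camera coordinates, as OpenCV has them. Camera axes: x right, y down, z forward; pixel columns grow to the right and rows downward; lengths in m; the calibration is good to about 2 mm. The wrist camera is an equidistant fisheye: a pixel r from the principal point sees the ray r / f radians off the axis. A picture is of the moment at which its call begins: read the wrist's pose just before it. calibration takes no time and is no camera call; for the wrist camera it gives the pose at the moment of the call.
A pose or a line that the arm cannot do raises env.PlanningError and nothing moves.
- job.job_done(): hands the job in; it is judged then, once.
The state is a dict: "time": time; "qpos": joint angles; "joint_velocities": joint speeds; "joint_torque": joint torques, N m; "tcp_pos": TCP position; "orientation": TCP orientation; "force": force on the tool from outside, world axes, zero at the start; "torque": the same for the moment, N m; "opening": finger opening in m; "gripper_force": force on a finger pad.
Only numpy, scipy, OpenCV 4.12 (cv2) and the standard library are available. Lean on these libraries where they do the work, as an engineer would, in place of code of your own. Each camera call takes 0.05 s, during which the arm holds its last target. There are 200 camera calls.

## Working session

There is one attempt and no reset: what is moved stays moved. The work goes in short steps, each a Python script; the robot and the scene stay as the last script left them, time stands still between calls to the robot, and variables do not carry over. Pictures are saved under pics/ and viewed, at most 14 in all, crops included, and the job is handed in when it is done.

```bash
mkdir -p pics
cat > h.py <<'E'
import numpy as np, cv2
from cell import env, kin, camera, calibration, job
def snap(n,f):
    c=calibration(n); p,d=camera(n); cv2.imwrite('pics/'+f+'.png',p); np.savez('pics/'+f+'.npz',p=p,d=d,**{k:np.array(v) for k,v in c.items()}); return p,d,c
def world(f,u,v,wrist=False):
    "pixel -> world via depth"
    z=np.load('pics/'+f+'.npz'); d=z['d'][int(round(v)),int(round(u))]
    x=(u-z['cx'])/z['fx']; y=(v-z['cy'])/z['fy']
    if wrist:
        r=np.hypot(x,y); s=np.tan(r)/r if r>1e-9 else 1; x*=s;y*=s
    R=cv2.Rodrigues(z['rvec'])[0]
    return R.T@(np.array([x,y,1])*d-z['tvec'].ravel())
def cloud(f):
    z=np.load('pics/'+f+'.npz'); d=z['d']; v,u=np.mgrid[:480,:640]
    P=np.stack([(u-z['cx'])/z['fx']*d,(v-z['cy'])/z['fy']*d,d],-1)-z['tvec'].ravel()
    return P@cv2.Rodrigues(z['rvec'])[0],z['p']
E
python3 - <<'E'
from h import *
for n in('side','top'):
    p,d,c=snap(n,n+'0'); print(n,c)
a=[cv2.imread(f'pics/{n}0.png') for n in('side','top')]
print(env.get_state()['time'],env.get_state()['orientation'])
E
```

```text
side {'fx': 471.01511562211175, 'fy': 471.01511562211175, 'cx': 309.76669853719966, 'cy': 239.357016634232, 'rvec': array([ 2.36942069, -0.82800027,  0.29408452]), 'tvec': array([-0.38050462,  0.26205617,  0.76788116])}
top {'fx': 624.0908014920007, 'fy': 624.0908014920007, 'cx': 317.4054284466119, 'cy': 236.6400894232454, 'rvec': array([ 2.16045374, -2.1839825 ,  0.15473413]), 'tvec': array([-0.00912368,  0.49363721,  1.53052312])}
0.1 [-1.33086710e-04  2.24453848e-01  9.74484381e-01 -8.02388345e-04]
```

View pics/top0.png

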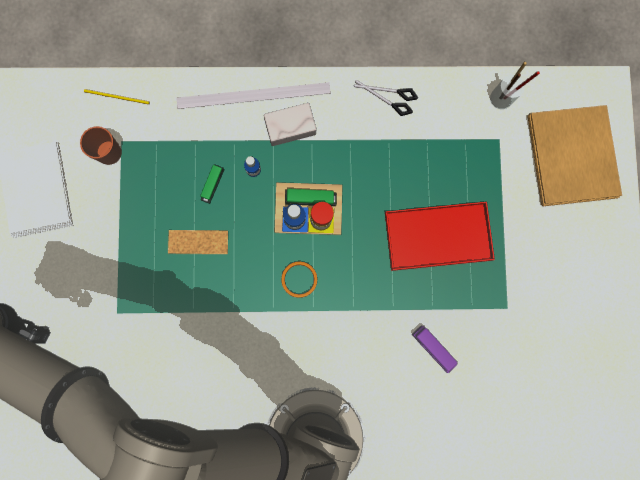

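View pics/side0.png

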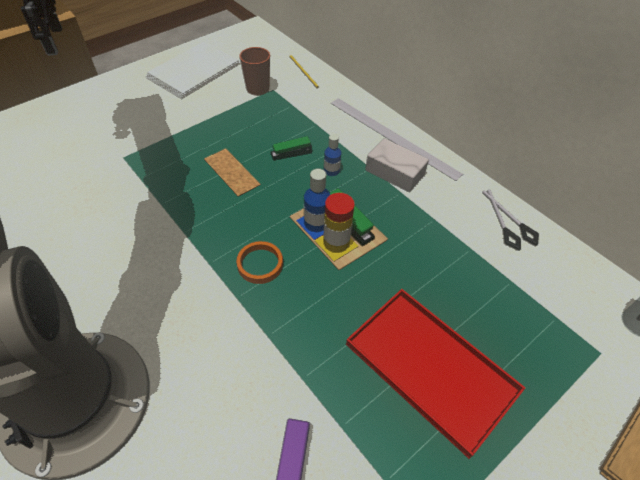

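Top view: the tray is on the right at (440,236), the pad on the left at (198,242) and the board at (309,209). The jar is at (321,215), the tape at (299,279) and the stone at (290,124).
- **Green staplers:** (311,197) on the board and (212,183) on the mat. The purple one at (435,349) is out.
- **Bottles:** (294,215) on the board and (252,165) on the mat.

The ones on the board look larger. I'll confirm that with a crop and numbers.

```bash
cat > m.py <<'E'
from h import *
def seg(f,lo,hi,zmin,zmax,box,name):
    P,p=cloud(f); hsv=cv2.cvtColor(p,cv2.COLOR_BGR2HSV)
    m=cv2.inRange(hsv,lo,hi)>0
    m&=(P[...,2]>zmin)&(P[...,2]<zmax)&(P[...,0]>box[0])&(P[...,0]<box[1])&(P[...,1]>box[2])&(P[...,1]<box[3])
    n,l,s,_=cv2.connectedComponentsWithStats(m.astype(np.uint8))
    if n<2: print(f,name,'none'); return
    i=1+np.argmax(s[1:,4]); q=P[l==i]; r=cv2.minAreaRect((q[:,:2]*1000).astype(np.float32))
    pts=cv2.boxPoints(r); e=[pts[1]-pts[0],pts[2]-pts[1]]; L=max(e,key=np.linalg.norm)
    print(f,name,'c',np.round(r[0],1),'size',np.round(r[1],1),'longdir',round(np.degrees(np.arctan2(L[1],L[0]))%180,1),'z med/95',np.round(np.percentile(q[:,2],[50,95])*1000,1),len(q))
E
python3 - <<'E'
from m import *
for f in('top0','side0'):
    for u,v in ([(311,197),(212,183),(294,215),(252,165),(321,215),(198,242),(440,236),(299,279),(280,186),(338,231),(290,118)] if f=='top0' else [(318,174),(334,140),(340,200),(358,218),(292,146),(232,172),(435,372),(301,235),(338,262),(395,157)]):
        print(f,u,v,np.round(world(f,u,v)*1000,1))
    B=(.2,1,-.6,.6); G=(.45,.75,-.15,.15)
    seg(f,(0,180,60),(6,255,255),.001,.03,B,'tray')
    seg(f,(8,60,120),(20,220,255),.001,.012,(.3,.8,.1,.45),'pad')
    seg(f,(10,40,120),(25,160,255),.003,.012,(.45,.75,-.12,.12),'board')
    seg(f,(45,150,60),(75,255,255),.03,.07,(.45,.72,-.12,.12),'stapler')
    seg(f,(45,150,60),(75,255,255),.02,.07,(.45,.75,.15,.4),'stapler2')
    seg(f,(0,150,60),(8,255,255),.11,.15,G,'lid')
    seg(f,(0,0,120),(179,60,255),.12,.17,G,'cap')
    seg(f,(20,150,60),(35,255,255),.005,.014,G,'cy')
    seg(f,(105,150,60),(125,255,255),.005,.014,G,'cb')
    seg(f,(5,150,60),(18,255,255),.01,.03,(.3,.6,-.1,.15),'tape')
a=cv2.imread('pics/top0.png')[135:305,160:360]; cv2.imwrite('pics/c1.png',cv2.resize(a,None,fx=3.5,fy=3.5,interpolation=cv2.INTER_CUBIC)[:600])
E
```

```text
top0 311 197 [590.    0.8  51.6]
top0 212 183 [630.3 247.9  36.6]
top0 294 215 [529.6  42.1 153.6]
top0 252 165 [664.3 144.2  84.5]
top0 321 215 [533.3 -21.1 126. ]
top0 198 242 [485.4 286.2   6.9]
top0 440 236 [ 495.6 -328.8    0.8]
top0 299 279 [389.7  32.6   0.5]
top0 280 186 [628.6  79.2   0.7]
top0 338 231 [509.8 -67.4   9.1]
top0 290 118 [791.7  51.4  53.1]
top0 tray c [ 495.3 -323. ] size [150.2 261.6] longdir 95.0 z med/95 [ 6.5 22.6] 5356
top0 pad c [486.9 287.6] size [149.6  59.2] longdir 89.1 z med/95 [ 5.2 10.2] 1114
top0 board c [569.9   7.8] size [168.1 129.5] longdir 87.7 z med/95 [ 7.4 11.2] 811
top0 stapler c [592.9   3. ] size [115.2  33.1] longdir 88.3 z med/95 [52.3 58.2] 563
top0 stapler2 c [634.6 251.7] size [26.2 85.5] longdir 157.4 z med/95 [34.1 40.3] 340
top0 lid c [538.4 -22.3] size [49.5 52.2] longdir 180.0 z med/95 [129.7 134.6] 406
top0 cap c [540.   43.2] size [25.6 26.7] longdir 179.4 z med/95 [151.6 156.7] 120
top0 cy c [539.2 -23.6] size [63.6 65.1] longdir 178.7 z med/95 [10.  13.5] 143
top0 cb c [529.9  42.7] size [63.5 39.2] longdir 89.7 z med/95 
[... 571 characters left out ...]
] longdir 88.5 z med/95 [4.3 6.7] 1149
side0 board c [568.8   8.4] size [170.5 130.2] longdir 87.5 z med/95 [6.1 8.8] 761
side0 stapler c [591.9 -26.3] size [55.  29.8] longdir 84.5 z med/95 [48.3 51.5] 175
side0 stapler2 c [620. 257.] size [23.6 56.9] longdir 154.0 z med/95 [32.2 34.9] 117
side0 lid c [537.  -23.5] size [53.2 49.6] longdir 49.1 z med/95 [128.6 130.8] 614
side0 cap c [539.2  44.5] size [28.7 26.5] longdir 88.1 z med/95 [151.  152.6] 137
side0 cy c [537.3 -23.7] size [63.1 64.4] longdir 176.9 z med/95 [ 9.3 11.9] 287
side0 cb c [521.5  42.7] size [25.5 62.5] longdir 91.7 z med/95 [ 9.3 12.2] 141
side0 tape c [387.1  33.2] size [88.6 88. ] longdir 44.4 z med/95 [19.5 22. ] 538
```

View pics/c1.png

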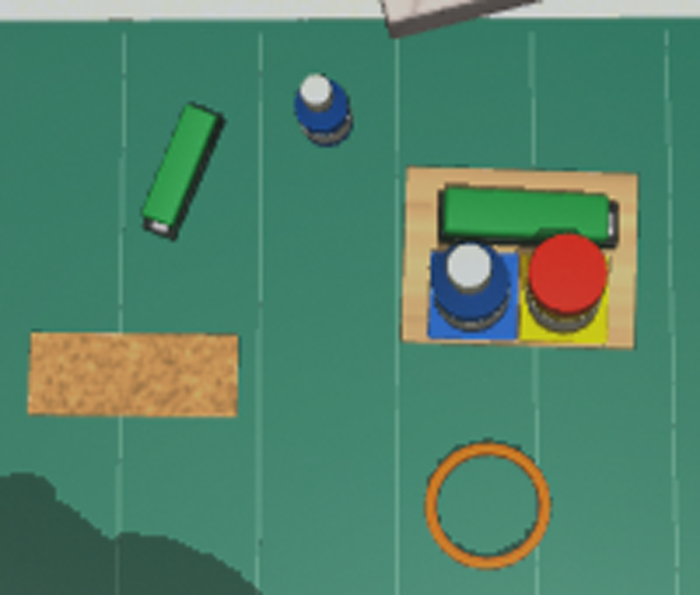

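Confirmed: the stapler on the board is larger (green part 115 mm against 85 mm), and so is the bottle on the board (top at about 152 mm against 98 mm). Both cameras agree to about 2 mm. I'll lift the bottle first, by the cap, with the fingers closing along the board's x, then the jar.

```bash
cat >> h.py <<'E'
def q(phi):
    t=np.radians(phi+90)/2; return np.array([0,np.cos(t),np.sin(t),0])
def st(tag=''):
    s=env.get_state(); print(tag,'t',round(s['time'],2),'tcp',np.round(s['tcp_pos']*1000 if hasattr(s['tcp_pos'],'shape') else np.array(s['tcp_pos'])*1000,1),'open',round(s['opening']*1000,1),'gf',np.round(s['gripper_force'],1),'F',np.round(s['force'],1)); return s
def go(x,y,z,v=.25,phi=None,stop=None):
    return env.movel(np.array([x,y,z])/1000,velocity=v,rot=None if phi is None else q(phi),stop_force=stop)
E
python3 - <<'E'
from h import *
env.reach(np.array([.5395,.044,.33]),q(-2.4)); st('above'); print(np.round(env.get_state()['qpos'],2))
snap('wrist','w0')
env.grip(.06,30)
print(go(539.5,44,205,.25,stop=8)); print(go(539.5,44,186,.06,stop=8)); st('at')
env.grip(.0,35); st('grip')
go(539.5,44,200,.06); st('lift')
E
```

```text
above t 2.3 tcp [539.6  45.6 329.8] open 85.4 gf 0.0 F [-0.6 -0.2  0.2]
[-0.66  0.25  0.56  1.87 -0.15  1.06 -0.08]
False
False
at t 3.84 tcp [539.4  44.  185.9] open 59.7 gf 0.0 F [0.5 0.  0. ]
grip t 4.22 tcp [540.   44.  186.4] open 29.5 gf 34.8 F [0.4 0.7 1.2]
lift t 4.6 tcp [539.4  44.1 200.3] open 29.2 gf 34.9 F [ 0.1 -0.4 -4.5]
```

View pics/w0.png

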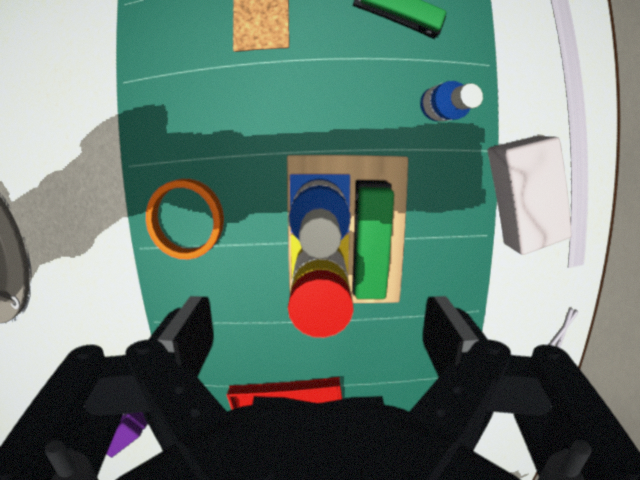

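The wrist view shows the bottle cap at (320,230), the jar lid at (320,303) and the stapler at (374,240). The bottle is gripped: opening 29.5 mm, and the force shows its weight. Next I carry it to the tray, then do the jar.

Run:
```python
from h import *
go(539.5,44,310,.25)
go(499.6,-382.3,310,.4)
go(499.6,-382.3,200,.25)
env.dwell(.2); st()
print(go(499.6,-382.3,176,.02,stop=3)); s=st('down')
env.grip(.06); st('rel')
go(499.6,-382.3,310,.3)
# jar
go(538,-23,310,.4); env.grip(.085)
print(go(538,-23,170,.25,stop=8)); print(go(538,-23,148,.06,stop=8)); st('at jar')
env.grip(0,40); st('grip')
go(538,-23,165,.06); env.dwell(.2); st('lift')
snap('side','s1')
```

```text
t 7.2 tcp [ 500.6 -382.9  202.1] open 29.1 gf 35.0 F [-0.5  0.2 -5. ]
True
down t 8.07 tcp [ 499.7 -382.2  181.3] open 29.2 gf 35.6 F [ 0.8 -0.1  4.8]
rel t 8.47 tcp [ 498.7 -381.3  179.9] open 59.9 gf 0.0 F [-0.2 -0.  -0.3]
False
False
at jar t 11.71 tcp [537.9 -23.  147.8] open 85.0 gf 0.0 F [-0.3  0.1  0.2]
grip t 12.11 tcp [538.4 -23.  148.5] open 53.0 gf 41.4 F [-0.4 -0.8  5.5]
lift t 12.74 tcp [537.7 -23.  164.7] open 52.9 gf 42.5 F [ 0.7 -0.  -2.8]
```

View pics/s1.png

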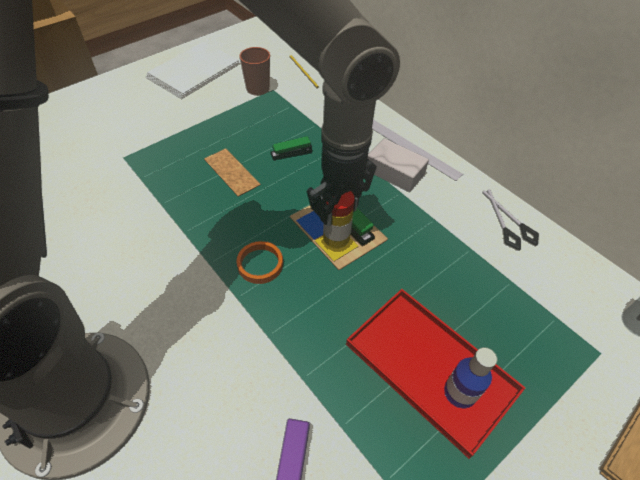

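The bottle stands upright in the tray at (468,378) and the jar is held. Next I place the jar, then measure the stapler, pad and coasters.

Run:
```python
from m import *
go(538,-23,310,.25)
go(489,-262.7,310,.4)
go(489,-262.7,160,.25)
env.dwell(.2); st()
print(go(489,-262.7,138,.02,stop=3)); st('down')
env.grip(.085); st('rel')
go(489,-262.7,310,.3)
for f in ('top1','side1'):
    snap(f[:-1],f)
    G=(.45,.75,-.15,.15)
    seg(f,(45,150,60),(75,255,255),.03,.07,(.45,.72,-.12,.12),'stapler')
    seg(f,(0,0,0),(179,255,255),.018,.07,(.555,.64,-.09,.11),'stapler all')
    seg(f,(20,150,60),(35,255,255),.005,.014,G,'cy')
    seg(f,(105,150,60),(125,255,255),.005,.014,G,'cb')
    seg(f,(8,60,120),(20,220,255),.001,.012,(.3,.8,.1,.45),'pad')
    seg(f,(10,40,120),(25,160,255),.003,.012,G,'board')
go(590,-30,310,.4)
env.dwell(.2); c=calibration('wrist'); R=cv2.Rodrigues(c['rvec'])[0]; print('cam',-R.T@c['tvec'],R[2],c['fx'],c['cx'],c['cy'])
snap('wrist','w1'); st()
```

```text
t 15.23 tcp [ 490.  -263.   161.6] open 53.4 gf 42.7 F [-0.  -0.3 -2.8]
True
down t 16.02 tcp [ 489.  -262.7  143.5] open 53.1 gf 43.1 F [0.5 0.4 5.1]
rel t 16.45 tcp [ 488.1 -262.   142.6] open 84.9 gf 0.0 F [-1.1  0.7 -0.5]
top1 stapler c [593.4   3. ] size [114.9  34.3] longdir 88.3 z med/95 [51.8 59. ] 596
top1 stapler all c [593.9   1.4] size [129.4  35.9] longdir 87.4 z med/95 [50.6 58.4] 767
top1 cy c [538.5 -23.5] size [63.6 62.9] longdir 89.2 z med/95 [10.  13.5] 493
top1 cb c [541.   41.9] size [62.3 62.4] longdir 176.9 z med/95 [ 9.8 13.4] 455
top1 pad c [486.5 287.4] size [148.8  59.1] longdir 88.5 z med/95 [ 5.2 10.3] 1139
top1 board c [570.5   7.8] size [168.5 128.2] longdir 88.3 z med/95 [ 7.3 11.3] 875
side1 stapler c [592.    2.5] size [112.8  32.4] longdir 88.3 z med/95 [50.9 54.9] 566
side1 stapler all c [591.6   1.9] size [129.5  35.8] longdir 87.3 z med/95 [48.6 54.5] 1132
side1 cy c [537.7 -23.3] size [64.5 64.7] longdir 177.7 z med/95 [ 9.3 11.5] 772
side1 cb c [540.6  41.8] size [64.  62.5] longdir 87.1 z med/95 [ 9.1 11.4] 654
side1 pad c [485.8 288.1] size [151.6  61.8] longdir 88.8 z med/95 [4.3 6.6] 1169
side1 board c [568.5   8.3] size [171.6 131.2] longdir 87.7 z med/95 [6.1 8.7] 988
cam [0.59236251 0.03676857 0.37959396] [-0.01780508 -0.26840218 -0.96314238] 371.64829954431775 317.6356276415889 239.78501243702527
 t 18.29 tcp [589.5 -31.7 310. ] open 85.2 gf 0.0 F [-0.1 -0.7 -0. ]
```

View pics/w1.png

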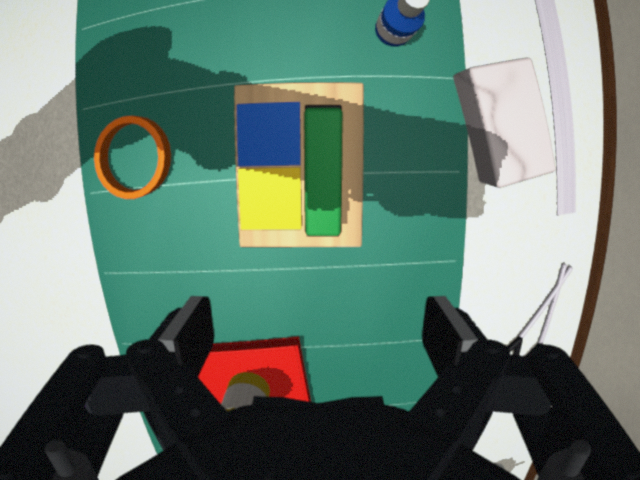

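The wrist view shows the coasters clear at (270,133) and (270,199), and the stapler at (323,170). The jar stands in the tray. I'll check the stapler and pad with the wrist depth, then pick.

```bash
cat >> h.py <<'E'
_c=cloud
def cloud(f):
    if f[0]!='w': return _c(f)
    z=np.load('pics/'+f+'.npz'); d=z['d']; v,u=np.mgrid[:480,:640]
    x=(u-z['cx'])/z['fx']; y=(v-z['cy'])/z['fy']; r=np.hypot(x,y)+1e-9; s=np.tan(np.minimum(r,1.4))/r
    return (np.stack([x*s*d,y*s*d,d],-1)-z['tvec'].ravel())@cv2.Rodrigues(z['rvec'])[0],z['p']
E
python3 - <<'E'
from m import *
G=(.45,.75,-.15,.15)
go(486,225,310,.5,phi=-1.3); env.dwell(.2); snap('wrist','w2')
go(592.8,1.7,200,.5,phi=-2.3); env.dwell(.2); snap('wrist','w3')
seg('w2',(8,60,80),(20,220,255),.001,.012,(.3,.8,.1,.45),'pad')
for f in('w1',):
    seg(f,(0,0,0),(179,255,255),.018,.07,(.555,.64,-.09,.11),'stapler all')
    seg(f,(20,150,40),(35,255,255),.005,.014,G,'cy')
    seg(f,(105,150,40),(125,255,255),.005,.014,G,'cb')
    seg(f,(10,40,50),(25,160,255),.003,.012,G,'board')
st()
E
```

```text
w2 pad c [486.2 290.9] size [148.8  59.4] longdir 88.9 z med/95 [3.5 4.8] 8259
w1 stapler all c [593.6   8.2] size [121.5  34.4] longdir 87.7 z med/95 [50.4 54.2] 4967
w1 cy c [538.3 -20.8] size [62.9 64.2] longdir 177.7 z med/95 [8.5 9.8] 3732
w1 cb c [541.   44.6] size [62. 62.] longdir 177.8 z med/95 [8.5 9.8] 3737
w1 board c [569.6  10.5] size [169.5 129.3] longdir 87.7 z med/95 [5.5 6.9] 7403
 t 20.18 tcp [592.8   3.4 200.6] open 85.0 gf 0.0 F [-0.2  0.5  0.7]
```

The wrist camera agrees with the others apart from a constant 2.7 mm in y, which cancels in the differences. Picking the stapler now.

Run:
```python
from h import *
go(592.8,1.7,200,.1)
print(go(592.8,1.7,110,.2,stop=8)); print(go(592.8,1.7,87,.05,stop=8)); st('at')
env.grip(0,40); st('grip')
go(592.8,1.7,105,.06); env.dwell(.2); st('lift')
go(592.8,1.7,220,.25)
go(486.2,287.9,220,.35,phi=-1.2)
go(486.2,287.9,105,.25); env.dwell(.3); st()
print(go(486.2,287.9,80,.02,stop=3)); st('down')
env.grip(.085); st('rel')
go(486.2,287.9,220,.25)
go(486.2,225,310,.3); env.dwell(.3); snap('wrist','w4')
go(500,-200,310,.5); snap('top','top2'); snap('side','side2')
from m import *
for f in('w4','top2','side2'):
    seg(f,(0,0,0),(179,255,255),.02,.09,(.44,.54,.19,.39),'stapler all')
    seg(f,(45,150,40),(75,255,255),.035,.09,(.44,.54,.19,.39),'stapler green')
    seg(f,(8,60,80),(20,220,255),.001,.012,(.3,.8,.1,.45),'pad')
a=cv2.imread('pics/w4.png')[100:400,100:540]; cv2.imwrite('pics/c4.png',cv2.resize(a,None,fx=1.7,fy=1.7))
```

```text
False
False
at t 21.64 tcp [592.7   1.6  86.8] open 85.2 gf 0.0 F [-0.4 -1.   0.2]
grip t 22.17 tcp [593.1   1.7  87.3] open 33.9 gf 40.6 F [ 0.6 -0.4  3.3]
lift t 22.82 tcp [592.6   1.8 104.7] open 33.5 gf 40.0 F [-0.4  0.2 -1.8]
 t 25.36 tcp [486.8 288.4 106.3] open 34.0 gf 40.1 F [ 0.2 -0.9 -2.6]
True
down t 26.27 tcp [486.1 287.8  85.3] open 33.9 gf 41.1 F [-0.3 -0.2  5.2]
rel t 26.83 tcp [485.2 287.4  84.4] open 84.6 gf 0.0 F [-0.2  0.2 -0.2]
w4 stapler all c [485.8 294.2] size [120.5  34.4] longdir 88.7 z med/95 [48.4 52.1] 4947
w4 stapler green c [485.5 291.7] size [115.8  31.5] longdir 88.3 z med/95 [48.4 52.1] 4319
w4 pad c [486.3 290.5] size [148.7  59.6] longdir 89.0 z med/95 [3.5 4.8] 3326
top2 stapler all c [486.2 288.5] size [124.2  35. ] longdir 88.3 z med/95 [49.2 56. ] 712
top2 stapler green c [485.2 288.9] size [117.3  32.8] longdir 88.2 z med/95 [49.6 56.3] 626
top2 pad c [486.1 287.3] size [149.1  59.5] longdir 88.0 z med/95 [ 5.5 10.1] 442
side2 stapler all c [483.7 290.6] size [125.2  34.1] longdir 88.9 z med/95 [47.3 52.9] 747
side2 stapler green c [483.8 280.8] size [102.8  31.9] longdir 89.5 z med/95 [47.7 52. ] 418
side2 pad c [485.2 288.5] size [150.9  59.1] longdir 89.4 z med/95 [4.5 8.7] 427
```

View pics/w4.png

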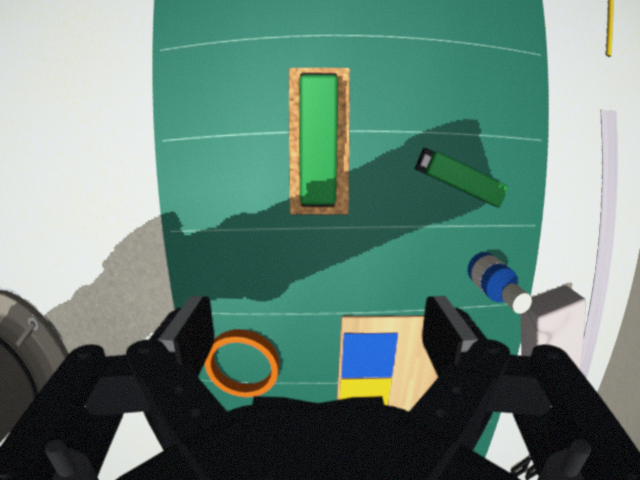

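The stapler is upright, centred on the pad at (320,140) within about 1 mm and 0.5°. Now the jar goes back, then the bottle.

```bash
cat > back.py <<'E'
from h import *
def back(sx,sy,sz,tx,ty,tz,op,f):
    go(sx,sy,310,.4,phi=-2.4); env.grip(op); go(sx,sy,310,.1)
    print(go(sx,sy,sz+22,.25,stop=8),go(sx,sy,sz,.05,stop=8)); st('at')
    env.grip(0,f); st('grip')
    go(sx,sy,sz+15,.06); env.dwell(.2); st('lift')
    go(sx,sy,310,.25); go(tx,ty,310,.35); go(tx,ty,tz+17,.2); env.dwell(.3); st()
    print(go(tx,ty,tz-5,.02,stop=3)); st('down')
    env.grip(op); st('rel'); go(tx,ty,tz+30,.1); go(tx,ty,310,.3)
back(489,-262.7,143.5,538.1,-23.4,148,.085,40)
back(499.6,-382.3,181.3,540.8,42,186,.06,35)
E
python3 - <<'E'
from back import *
from m import *
go(540,-200,330,.4); snap('top','top3'); snap('side','side3')
G=(.45,.75,-.15,.15)
for f in('top3','side3'):
    seg(f,(0,150,60),(8,255,255),.11,.15,G,'lid')
    seg(f,(0,0,120),(179,60,255),.12,.17,G,'cap')
    seg(f,(20,150,60),(35,255,255),.005,.014,G,'cy')
    seg(f,(105,150,60),(125,255,255),.005,.014,G,'cb')
a=cv2.imread('pics/side3.png')[120:300,180:420]; cv2.imwrite('pics/c5.png',cv2.resize(a,None,fx=3.3,fy=3.3,interpolation=cv2.INTER_CUBIC))
E
```

```text
False False
at t 31.65 tcp [ 488.9 -262.8  143.4] open 84.8 gf 0.0 F [-0.1 -0.5  0. ]
grip t 32.05 tcp [ 489.3 -262.8  143.9] open 53.3 gf 41.8 F [0.  1.5 4.8]
lift t 32.65 tcp [ 488.8 -262.5  158.2] open 53.0 gf 42.6 F [-0.2  0.2 -3.4]
 t 35.43 tcp [538.5 -23.3 165.8] open 53.5 gf 42.7 F [-0.3  0.3 -2.5]
True
down t 36.22 tcp [538.1 -23.4 148.9] open 53.1 gf 43.4 F [-0.3  0.2  5.8]
rel t 36.64 tcp [537.1 -23.2 148. ] open 84.8 gf 0.0 F [-0.1 -0.7 -0.3]
False False
at t 40.52 tcp [ 499.5 -382.3  181.2] open 59.9 gf 0.0 F [-0.2  0.1 -0. ]
grip t 40.9 tcp [ 499.8 -382.5  181.7] open 29.1 gf 34.8 F [0.7 0.1 2.4]
lift t 41.5 tcp [ 499.4 -382.1  195.9] open 29.0 gf 34.8 F [ 0.5  0.2 -4.4]
 t 44.46 tcp [541.3  42.1 203.9] open 29.5 gf 35.0 F [ 0.1 -0.8 -4. ]
True
down t 45.25 tcp [540.8  42.  186.6] open 29.2 gf 35.7 F [-0.5 -0.5  5. ]
rel t 45.65 tcp [539.7  42.1 185.6] open 60.5 gf 0.0 F [ 1.  -0.   0.5]
top3 lid c [537.2 -22.3] size [49.7 52.8] longdir 179.1 z med/95 [130.2 135.2] 412
top3 cap c [541.6  41.2] size [28.  28.1] longdir 115.8 z med/95 [152.  156.9] 124
top3 cy c [523.3 -23.3] size [33.4 64.5] longdir 91.2 z med/95 [ 9.7 13.4] 120
top3 cb c [540.2  42.5] size [63.2 59.7] longdir 89.2 z med/95 [10.1 13.1] 126
side3 lid c [536.5 -23.7] size [52.6 51.3] longdir 10.4 z med/95 [129.1 131. ] 516
side3 cap c [539.8  42.4] size [27.4 28.3] longdir 118.2 z med/95 [150.8 152.5] 137
side3 cy c [537.3 -23.1] size [65.3 63.8] longdir 87.2 z med/95 [ 9.1 12.5] 276
side3 cb c [520.8  43.7] size [23.4 62.3] longdir 90.2 z med/95 [ 9.6 12.5] 138
```

View pics/c5.png

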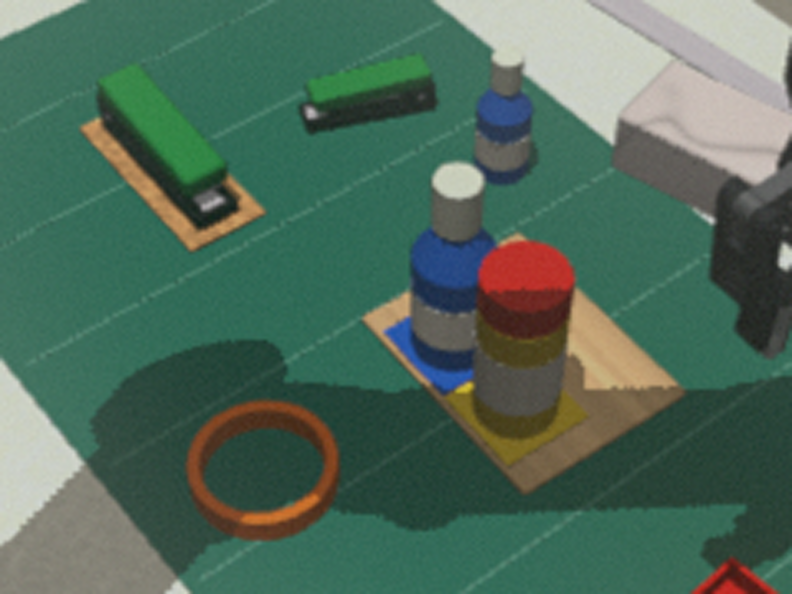

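The jar at (522,340) and the bottle at (455,270) stand upright on their own coasters, within about 1 mm of centre. The stapler is on the pad at (165,140) and the tape and stone are where they were. Handing in.

Run:
```python
from h import *
env.dwell(.3); print(job.job_done()); st()
```

```text
the job is handed in; nothing more can be done
None
the job is handed in; nothing more can be done
```

The job is handed in: the stapler is upright and centred on the cork pad, the jar and bottle are back upright on their own coasters (all within about 1–2 mm by the cameras), and nothing touched the marble block or the tape, with the clock at about 47 s of the 120 s allowed.

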